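# Lean the cutting board against the tiled wall

### The arm

A 6-joint arm with a two-finger parallel gripper is mounted at the origin on the work surface. World frame = base frame: x ahead of the robot, y to its left, z up, the work surface at z = 0. Lengths are in m, angles in rad, forces in N, time in s.
With the tool pointing down it reaches from about 0.35 to 0.775 m from the base axis. Payload 7.3 kg.
Tool frame: the origin (TCP) lies at the very end of the fingers, on their centre line; the grasp point (between the pads) lies robot.pinch_z behind it (robot.pinch_z is the distance from the TCP to the grasp point, in m); y points along the fingers, z is the direction in which the jaws open and shut, and the axes are right-handed (so a half turn about y gives the same grasp; the last joint's range is limited). The gripper opens to 92 mm and grips with 3 to 60 N. Pads are 19 mm wide; open, the fingers measure 130 mm over their backs; the gripper's body (75 mm by 190 mm) begins 47 mm behind the grasp point.
Start: joints at [-1.454, 0.342, 1.524, -0, 1.275, -0.146], TCP at [0.136, -0.507, 0.227] pointing down, gripper open.
Joint ranges: [-2.53, 2.53], [-0.77, 2.02], [0.04, 2.7], [-1, 4.14], [0.28, 2.66], [-3.11, 3.11]. Speed limits (rad/s): [2.57, 2.57, 3.14, 3.14, 3.14, 3.14].

### API

Orientations are given as [roll, pitch, yaw] about the fixed x, y, z axes, in that order (R = Rz(yaw) Ry(pitch) Rx(roll)).
In Python, from cell import status, viewer, robot gives the robot as it stands. The module is installed in compiled form; this text tells all that it offers.
- The arm moves only by the shell command python3 -m pendant 'ROWS' [FORCE]. ROWS is JSON, a list that holds one entry, the list of rows, each a list of 7 numbers: the shift along the tool's x, y, z in cm, then the turn, a rotation vector about the tool's x, y, z in rad, then the finger opening in cm, from 0 to 9.18. A call has 1 to 20 rows; each row is the pose to reach, as a shift and turn from the pose commanded when the call began, along the tool's axes at that moment; what a row does not reach only later rows make up. A row lasts 1/10 s, in which the tool goes at most 50 mm and 8.59 degrees, less where a joint would pass 70% of its speed; a pose out of reach is approached as far as the arm can. A call with a gripper value outside its range is refused whole. The fingers move at their own pace and stop on an object; FORCE is the grip in N (left out, the last holds). Time passes only in rows, so rows that repeat a pose let the fingers close. It gives the time, the measured TCP pose, the force and the opening at its end, in the units of the state.
- status.observe(): the state, without advancing time (a new reading comes with each control period).
- viewer.read_camera(name): name is "side" or "top" or "wrist"; returns a dict with "image" (400x640x3 uint8, red, green, blue), "range_z" (400x640 float32, m along the optical axis (not along the pixel's ray), 0 where there is no reading), "fx", "fy", "cx", "cy" (pixels), "camera_from_world" (4x4, takes a point from world to camera coordinates). Camera axes: x right, y up, looking along -z (the intrinsics and any distortion apply to the point x, -y, -z); pixel columns grow to the right and rows downward; lengths in m; the calibration is good to about 2 mm. The wrist camera is an equidistant fisheye: a pixel r from the principal point sees the ray r / f radians off the axis. A picture is of the moment at which its call begins.
- robot.hand_in(): hands the job in, once; it reports no verdict.
The state is a dict: "time": time; "qpos": joint angles; "qvel": joint speeds; "joint_efforts": joint torques, N m; "tool_pos": TCP position; "tool_rot": TCP orientation; "contact_force": force on the tool from outside, world axes, zero at the start; "torque": the same for the moment, N m; "opening": finger opening in m.
Only numpy, scipy, OpenCV 4.12 (cv2) and the standard library are available. Lean on these libraries where they do the work, as an engineer would, in place of code of your own. Each camera call takes 0.05 s, during which the arm holds its last target. There are 200 camera calls.

### The job

Take the big rectangular cutting board out of the rack and lean it against the low tiled wall, standing on its long edge about the middle of the wall, with its foot just behind the wooden strip on the counter so that it rests at a safe slant. Set it down by hand rather than dropping it, and leave the other two boards standing in the rack.

Things in the scene. Friction and masses are not known exactly. Their poses are not given: they have to be found in the camera images.
- board_mid (a point): Centre of the big rectangular cutting board: wood, 240 mm long, 190 high, 16 thick, 0.4 kg, with a 25 x 80 mm hand hole near each short end; the tallest of three in a rack. Starts upright on its long edge, foot 12 mm above the counter, in a slot of dowels 72 mm high: draw it straight up. x along its length, y through its thickness, z to the top edge, 95 mm from here. Either face may go to the wall.
- low_wall: Low white tiled wall fixed to the counter, 360 mm long, 105 high, 30 thick, and parallel to it in front a fixed wooden strip 20 mm wide, 18 high. Origin: on the counter at the foot of the tiled face, mid length. x along the wall, y into it (face at y = 0), z up. The strip's inner side is at y = -66 mm. A board with its foot against the strip, on the wall's top edge, slants about 26 degrees from upright.
- small_board: Small rectangular wooden board without a hole, 160 mm long, 120 mm high, 16 mm thick, upright in another slot of the rack (slots are 80 mm apart, with 2 mm free on either side of a board); stays there. Origin at the middle of its underside, x along its length, z up.
- arched_board: Wooden board with a round (arched) top, 140 mm long, 142 mm high, 16 mm thick, upright in another slot of the rack; stays there. Origin at the middle of its underside, x along its length, z up.

How it is judged:
By the outcome, as a careful person would: the job done as asked, in the order asked, and still so for the second after the job is handed in, with the robot touching nothing.
It also fails if it takes over 48 s, if anything falls off the work surface, if the arm or the gripper's body presses on something with over 40 N, if the wrist force passes 120 N, or if a joint passes its speed limit or range.

## Working session

There is one attempt and no reset: what is moved stays moved. The work goes in short steps, Python scripts to look and compute and a shell command to move; the robot and the scene stay as the last step left them, time stands still between calls to the robot, and variables do not carry over. Pictures are saved under pics/ and viewed, about 8 in all and at most 12, crops included, and the job is handed in when it is done.

```bash
mkdir -p pics; cat > h.py <<'E'
import numpy as np,cv2
from cell import status,viewer,robot
from scipy.spatial.transform import Rotation as R
def pts(c):
    h,w=c["range_z"].shape;v,u=np.mgrid[:h,:w];z=c["range_z"]
    p=np.stack([(u-c["cx"])/c["fx"]*z,-(v-c["cy"])/c["fy"]*z,-z],-1)
    T=np.linalg.inv(c["camera_from_world"]);return p@T[:3,:3].T+T[:3,3]
def save(c,n):cv2.imwrite("pics/"+n,cv2.cvtColor(c["image"],cv2.COLOR_RGB2BGR))
E
python3 - <<'E'
from h import *
np.set_printoptions(precision=4,suppress=True)
s=status.observe();print(s,robot.pinch_z)
for n in("top","side"):
    c=viewer.read_camera(n);save(c,n+"0.png");np.savez("pics/"+n+"0.npz",**c);print(n,c["camera_from_world"],c["fx"])
E
```

```text
{'time': 0.0, 'qpos': array([-1.454 ,  0.3427,  1.525 , -0.    ,  1.2754, -0.146 ]), 'qvel': array([ 0.0011, -0.0001, -0.0006, -0.0001, -0.0004, -0.0005]), 'joint_efforts': array([  0.0006, -43.1247, -24.4221,   0.0717,   0.0561,  -0.0002]), 'tool_pos': array([ 0.1364, -0.5066,  0.2261]), 'tool_rot': array([-1.5723,  0.0002, -2.8788]), 'contact_force': array([ 0.5557, -0.0872,  0.066 ]), 'torque': array([-0.008 , -0.0197,  0.0054]), 'opening': 0.09173195469372221} 0.0188
top [[-0.0158 -0.9999 -0.0001 -0.0135]
 [ 0.9941 -0.0157  0.1077 -0.5023]
 [-0.1077  0.0016  0.9942 -0.9726]
 [ 0.      0.      0.      1.    ]] 468.5584999963124
side [[ 0.994  -0.1091 -0.0007 -0.4987]
 [ 0.0828  0.7503  0.6559 -0.0888]
 [-0.071  -0.652   0.7549 -0.9713]
 [ 0.      0.      0.      1.    ]] 390.73606121128887
```

View pics/top0.png

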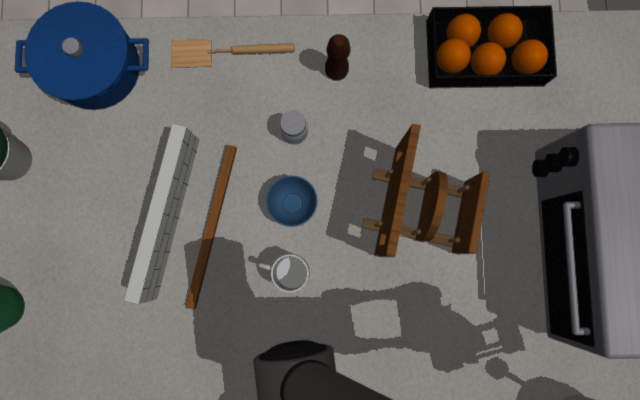

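View pics/side0.png

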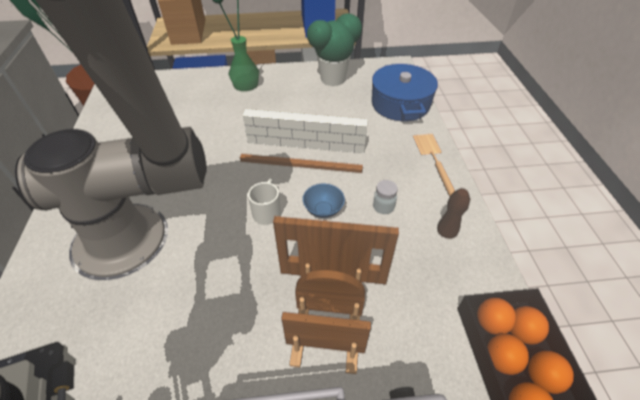

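The top view shows the big board's top edge from (415,126) to (390,255), with the arched and small boards to its right. The wall top runs (180,126)-(133,300) and the strip (232,147)-(190,307). The bowl, mug and jar stand between. The side view agrees, with hand holes at (292,250) and (377,258).

```bash
cat > m.py <<'E'
from h import *
np.set_printoptions(precision=4,suppress=True)
def rect(P,n):
    r=cv2.minAreaRect((P[:,:2]*1000).astype(np.float32));b=cv2.boxPoints(r)
    e=[b[1]-b[0],b[2]-b[1]];l=max(e,key=np.linalg.norm)
    print(n,len(P),"c",np.array(r[0]),"size",np.array(r[1]),"yaw",np.degrees(np.arctan2(l[1],l[0]))%180,"z",np.median(P[:,2]),P[:,2].max())
for n in("top","side"):
    c=dict(np.load("pics/"+n+"0.npz"));p=pts(c);x,y,z=p[...,0],p[...,1],p[...,2]
    ok=c["range_z"]>0
    hsv=cv2.cvtColor(c["image"],cv2.COLOR_RGB2HSV);brown=(hsv[...,1]>90)&(hsv[...,0]<20)
    def big(m):
        m=cv2.morphologyEx(m.astype(np.uint8),cv2.MORPH_OPEN,np.ones((2,2),np.uint8))
        k,l,s,_=cv2.connectedComponentsWithStats(m);return l==1+np.argmax(s[1:,4])
    reg=(x>.25)&(x<.75)&(y>-.4)&(y<.45)
    print(n);
    for nm,m in(("board",reg&brown&(z>.195)&(y<0)),("wall",reg&(z>.098)&(z<.115)&(y>.15)&(x<.7)),
      ("strip",reg&brown&(z>.012)&(z<.025)&(y>.1)),("arch",reg&brown&(z>.12)&(z<.165)&(y<-.19)),("small",reg&brown&(z>.125)&(z<.145)&(y<-.26))):
        m=m&ok
        if m.sum()>20: rect(p[big(m)],nm)
    if n=="top":
      for nm,m in (("mug",(x>.3)&(x<.5)),("bowl",(x>.47)&(x<.58)),("jar",x>.59)):
        q=p[m&ok&(y>-.02)&(y<.13)&(z>.01)&~brown&(x<.7)];print(nm,q.min(0),q.max(0))
E
python3 m.py
```

```text
top
board 1267 c [ 503.2388 -180.1467] size [130.942  364.7789] yaw 143.92749 z 0.2021999269180147 1.0210313273068385
wall 2925 c [424.4999 163.7051] size [365.5955 383.6855] yaw 160.03337 z 0.1052426578303689 1.0210313273068385
strip 1625 c [434.8829 100.4344] size [253.0551 361.4018] yaw 165.8369 z 0.018082119094148696 1.0210313273068385
arch 794 c [ 420.692  -238.9913] size [147.126  416.2237] yaw 116.31662 z 0.13183976320806778 1.0210313273068385
small 734 c [ 420.692  -238.9913] size [147.126  416.2237] yaw 116.31662 z 0.13202078242805326 1.0210313273068385
mug [ 0.3264 -0.0121  0.01  ] [0.4996 0.1129 0.0843]
bowl [ 0.4701 -0.0145  0.01  ] [0.566  0.0928 0.0501]
jar [0.6427 0.0045 0.0103] [0.6995 0.0626 0.0801]
side
board 959 c [ 455.7534 -296.7797] size [607.1354 232.046 ] yaw 65.25483 z 0.20229366815507033 0.7910979137535965
wall 1044 c [395.4142 -63.3279] size [1058.9773  358.7542] yaw 75.2483 z 0.10594062637360224 0.7910979137535965
strip 545 c [ 525.8667 -159.7975] size [324.7187 882.7509] yaw 98.93816 z 0.01804449054762225 0.7910979137535965
arch 900 c [ 435.7304 -423.7585] size [363.1219 154.375 ] yaw 66.4814 z 0.13178299920727227 0.7910979137535965
small 798 c [ 435.7304 -423.7585] size [363.1219 154.375 ] yaw 66.4814 z 0.1321808339519962 0.7910979137535965
```

```bash
sed -i 's/return l==1+np.argmax(s\[1:,4\])/return (l==1+np.argmax(s[1:,4]))\&(m0)/; s/def big(m):/def big(m):\n        m0=m/' m.py; python3 m.py
```

```text
top
board 1104 c [ 511.1443 -168.543 ] size [ 15.2833 238.9409] yaw 167.09445 z 0.20240285862937213 0.2067336887670026
wall 2691 c [486.6678 301.489 ] size [ 30.303  357.5669] yaw 166.13867 z 0.10539471470348738 0.11038653010209842
strip 1416 c [465.2426 213.6191] size [ 18.9258 356.6683] yaw 165.93387 z 0.018429321259525788 0.023792417062992177
arch 689 c [ 474.3907 -323.4398] size [ 16.9575 156.6272] yaw 166.89372 z 0.13211751464285482 0.13825524105196463
small 630 c [ 474.3992 -323.6754] size [ 16.2379 156.5335] yaw 166.58482 z 0.1322520819984339 0.13825524105196463
mug [ 0.3264 -0.0121  0.01  ] [0.4996 0.1129 0.0843]
bowl [ 0.4701 -0.0145  0.01  ] [0.566  0.0928 0.0501]
jar [0.6427 0.0045 0.0103] [0.6995 0.0626 0.0801]
side
board 849 c [ 511.4289 -172.2376] size [ 14.3345 233.3635] yaw 166.69878 z 0.20253196854344024 0.20686405843109645
wall 929 c [489.1815 298.9116] size [ 30.5515 355.8102] yaw 165.78703 z 0.10617097853227708 0.11019980745499447
strip 441 c [467.0978 207.9759] size [ 14.8655 348.4521] yaw 166.3181 z 0.018805354086890658 0.024130468710517383
arch 820 c [ 476.2647 -326.7083] size [ 15.1303 154.7301] yaw 166.93036 z 0.1320761352403933 0.13684882677899435
small 717 c [ 476.2708 -326.6977] size [ 15.0147 154.7307] yaw 166.86592 z 0.13241478644746663 0.13684882677899435
```

```bash
python3 - <<'E'
from h import *
for n in("top","side"):
    c=dict(np.load("pics/"+n+"0.npz"));p=pts(c);ok=c["range_z"]>0
    q=p[ok&(p[...,1]<-.35)&(p[...,0]>.1)&(p[...,0]<.75)&(p[...,2]>.1)&(p[...,2]<.5)&((p[...,0]>.3))]
    if len(q):print(n,q.min(0),q.max(0),np.percentile(q[:,2],[50,95]))
u=np.array([np.cos(-.2295),np.sin(-.2295)])
s=status.observe();Rt=R.from_euler('xyz',s["tool_rot"]).as_matrix()
d=np.array([.5113,-.1703,.285])-s["tool_pos"];print("shift cm",Rt.T@d*100)
# wanted orientation: tool x = -u (yaw 167 deg)
Rw=R.from_euler('xyz',[-np.pi/2,0,np.pi-.2295]).as_matrix();print(R.from_matrix(Rt.T@Rw).as_rotvec())
E
```

```text
top [ 0.30002772 -0.5783747   0.10005589] [ 0.62014977 -0.45174807  0.23529212] [0.22805963 0.23213936]
side [ 0.31922501 -0.49618441  0.10149887] [ 0.6160081  -0.3502249   0.23164501] [0.19639531 0.22940896]
shift cm [-44.94589506  -5.84914671 -22.74357489]
[1.37442439e-03 4.92288790e-01 1.76319654e-04]
```

```bash
python3 -m pendant '[[[0,-3,0,0,0,0,7],[0,-6,0,0,0,0,7],[-3,-6,-2,0,0.03,0,7],[-7,-6,-4,0,0.08,0,7],[-11,-6,-6,0,0.12,0,7],[-15,-6,-8,0,0.17,0,7],[-19,-6,-10,0,0.22,0,7],[-23,-6,-12,0,0.27,0,7],[-27,-6,-14,0,0.32,0,7],[-31,-6,-16,0,0.37,0,7],[-35,-6,-18,0,0.41,0,7],[-39,-6,-20,0,0.45,0,7],[-42,-6,-21.5,0,0.48,0,7],[-44,-6,-22.3,0,0.492,0,7],[-44.9,-6,-22.7,0,0.492,0,7],[-44.9,-6,-22.7,0,0.492,0,7],[-44.9,-6,-22.7,0,0.492,0,7],[-44.9,-6,-22.7,0,0.492,0,7],[-44.9,-6,-22.7,0,0.492,0,7]]]'
python3 - <<'E'
from h import *
c=viewer.read_camera("wrist");save(c,"w1.png");print({k:v for k,v in c.items() if k not in("image","range_z")});np.savez("pics/w1.npz",**c)
E
```

```text
time: 2.0
tool_pos: [0.5104, -0.172, 0.2869]
tool_rot: [-1.571, 0.0, 2.911]
contact_force: [-0.2, -0.9, -0.0]
opening: 0.0699
{'fx': 309.70691628693146, 'fy': 309.70691628693146, 'cx': 322.0687662334034, 'cy': 205.83871338426434, 'camera_from_world': array([[-0.2286231 , -0.97351447, -0.00102855, -0.05029277],
       [ 0.93562599, -0.21943313, -0.27650156, -0.46432212],
       [ 0.26895257, -0.06417698,  0.96101292, -0.59532646],
       [ 0.        ,  0.        ,  0.        ,  1.        ]])}
```

View pics/w1.png

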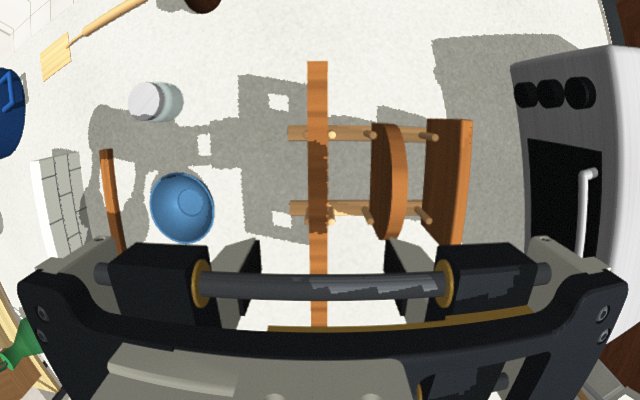

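The wrist view shows the board's top edge at columns ~308-327 running straight down between the fingers (inner edges ~260 and ~385), so it is aligned but slightly left of centre. I'll quantify that.

```bash
cat >> h.py <<'E'
def wpts(c):
    h,w=c["range_z"].shape;v,u=np.mgrid[:h,:w];z=c["range_z"]
    a=(u-c["cx"])/c["fx"];b=(v-c["cy"])/c["fy"];r=np.hypot(a,b)+1e-9;t=np.tan(r)/r
    p=np.stack([a*t*z,-b*t*z,-z],-1);T=np.linalg.inv(c["camera_from_world"]);return p@T[:3,:3].T+T[:3,3]
E
python3 - <<'E'
from h import *
np.set_printoptions(precision=4,suppress=True)
c=dict(np.load("pics/w1.npz"));p=wpts(c);s=status.observe();print(s["tool_pos"])
hsv=cv2.cvtColor(c["image"],cv2.COLOR_RGB2HSV);br=(hsv[...,1]>90)&(hsv[...,0]<20)
v,u=np.mgrid[:400,:640]
m=br&(abs(p[...,2]-.202)<.008)&(u>290)&(u<345)&(v<240)&(c["range_z"]>0)
q=p[m];r=cv2.minAreaRect((q[:,:2]*1000).astype(np.float32));print(len(q),r,q[:,2].mean())
yaw=-.2295;U=np.array([np.cos(yaw),np.sin(yaw)]);N=np.array([-U[1],U[0]])
d=q[:,:2]-s["tool_pos"][:2];print("n off",np.percentile(d@N,[2,50,98]),"slope",np.polyfit(d@U,d@N,1),"u max",(d@U).max())
E
```

```text
[ 0.5105 -0.1719  0.2869]
3489 ((558.0927124023438, -179.2832794189453), (16.40591812133789, 145.7171630859375), 76.85335540771484) 0.20081444622132588
n off [-0.0032  0.004   0.0116] slope [-0.0013  0.0041] u max 0.12088317742218514
```

```bash
python3 -m pendant '[[[0,2,-0.4,0,0,0,7],[0,5,-0.4,0,0,0,7],[0,8,-0.4,0,0,0,7],[0,10,-0.4,0,0,0,7],[0,11.5,-0.4,0,0,0,7],[0,12.3,-0.4,0,0,0,7],[0,12.3,-0.4,0,0,0,7],[0,12.3,-0.4,0,0,0,5],[0,12.3,-0.4,0,0,0,3],[0,12.3,-0.4,0,0,0,2],[0,12.3,-0.4,0,0,0,1],[0,12.3,-0.4,0,0,0,1],[0,12.3,-0.4,0,0,0,1],[0,12.3,-0.4,0,0,0,1],[0,12.3,-0.4,0,0,0,1]]]' 45
```

```text
time: 3.55
tool_pos: [0.512, -0.1671, 0.1637]
tool_rot: [-1.571, 0.0, 2.912]
contact_force: [0.0, -0.3, -0.2]
opening: 0.0155
```

```bash
python3 -m pendant '[[[0,-0.5,0,0,0,0,1],[0,-1.5,0,0,0,0,1],[0,-3,0,0,0,0,1],[0,-4.5,0,0,0,0,1],[0,-6,0,0,0,0,1],[0,-7.5,0,0,0,0,1],[0,-9,0,0,0,0,1],[0,-10.5,0,0,0,0,1],[0,-11.5,0,0,0,0,1],[0,-12,0,0,0,0,1],[0,-12,0,0,0,0,1],[0,-12,0,0,0,0,1]]]'
python3 - <<'E'
from h import *
np.set_printoptions(precision=4,suppress=True)
s=status.observe();Rt=R.from_euler('xyz',s["tool_rot"]).as_matrix()
# wall frame
yw=np.radians(166)-np.pi;U=np.array([np.cos(yw),np.sin(yw),0]);N=np.array([-U[1],U[0],0]);Z=np.array([0,0,1.])
O=np.array([.4881,.3003,0])-.015*N
print("O",O, "q",s["qpos"])
tip=.039  # tip below top edge, along board
for th,gap,h in((0,.012,.122),(24,.006,.122),(24,.006,.01)):
    t=np.radians(th);D=np.sin(t)*N+np.cos(t)*Z
    B=O+(-.066+gap+.008*np.cos(t))*N+(.008*np.sin(t)+h)*Z
    P=B+D*(.190-tip)
    Rw=np.stack([-U,-D,np.cross(-U,-D)],1)
    print(th,h,P,Rt.T@(P-s["tool_pos"])*100,R.from_matrix(Rt.T@Rw).as_rotvec())
c=viewer.read_camera("side");save(c,"side1.png")
E
```

```text
time: 4.75
tool_pos: [0.5116, -0.1671, 0.2831]
tool_rot: [-1.571, -0.001, 2.912]
contact_force: [0.1, -0.8, -3.9]
opening: 0.016
O [0.4845 0.2857 0.    ] q [-0.458   0.3303  1.3847 -0.0001  1.4278  1.342 ]
0 0.122 [0.4733 0.2411 0.273 ] [ 13.0039   1.0314 -38.8832] [0.0002 0.0151 0.0011]
24 0.122 [0.4866 0.2942 0.2632] [ 12.92     2.0123 -44.3549] [ 0.419   0.0152 -0.0021]
24 0.01 [0.4866 0.2942 0.1512] [ 12.9073  13.2123 -44.3529] [ 0.419   0.0152 -0.0021]
```

View pics/side1.png

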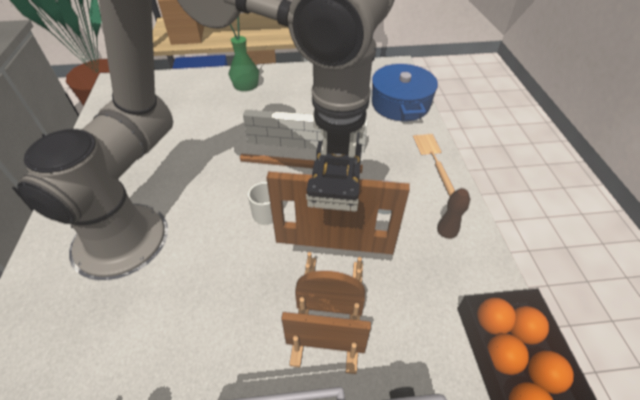

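The board hangs level in the gripper (top edge (268,175)-(408,183)), and the arched and small boards still stand in the rack. Next is the carry.

```bash
python3 -m pendant '[[[0.3,-0.3,-1,0,0,0,1],[1,-0.5,-3,0,0,0,1],[2,-0.5,-6,0,0,0,1],[3,-0.5,-9,0,0,0,1],[4,-0.5,-12,0,0,0,1],[5,-0.5,-15,0,0,0,1],[6,-0.5,-18,0,0,0,1],[7,-0.5,-21,0,0,0,1],[8,-0.5,-24,0,0,0,1],[9,-0.5,-27,0,0.005,0,1],[10,-0.5,-30,0,0.01,0,1],[11,-0.5,-33,0,0.015,0,1],[12,-0.5,-36,0,0.015,0,1],[12.6,-0.5,-37.8,0,0.015,0,1],[13,-0.5,-38.5,0,0.015,0,1],[13,-0.5,-38.9,0,0.015,0,1],[13,-0.5,-38.9,0,0.015,0,1],[13,-0.5,-38.9,0,0.015,0,1],[13,-0.5,-38.9,0,0.015,0,1]]]'
cat > g.py <<'E'
from h import *
import sys
np.set_printoptions(precision=4,suppress=True)
s=status.observe();Rt=R.from_euler('xyz',s["tool_rot"]).as_matrix()
yw=np.radians(166)-np.pi;U=np.array([np.cos(yw),np.sin(yw),0]);N=np.array([-U[1],U[0],0]);Z=np.array([0,0,1.])
O=np.array([.4881,.3003,0])-.015*N
def goal(th,gap,h,tip=.039):
    t=np.radians(th);D=np.sin(t)*N+np.cos(t)*Z
    B=O+(-.066+gap+.008*np.cos(t))*N+(.008*np.sin(t)+h)*Z
    P=B+D*(.190-tip);Rw=np.stack([-U,-D,np.cross(-U,-D)],1)
    print(th,gap,h,P,Rt.T@(P-s["tool_pos"])*100,R.from_matrix(Rt.T@Rw).as_rotvec())
E
python3 - <<'E'
from g import *
print(s["qpos"],s["tool_pos"],s["contact_force"])
goal(8,.008,.12);goal(16,.007,.12);goal(24,.006,.12)
E
```

```text
time: 6.7
tool_pos: [0.474, 0.2402, 0.2887]
tool_rot: [-1.57, 0.0, 2.896]
contact_force: [-0.1, -0.2, -3.9]
opening: 0.0159
[ 0.3251  0.3135  1.3935 -0.0003  1.4346  2.1414] [0.474  0.2402 0.2887] [-0.1088 -0.191  -3.9375]
8 0.008 0.12 [0.4774 0.2575 0.2706] [ 0.0823  1.8065 -1.7631] [ 0.1393 -0.0012 -0.    ]
16 0.007 0.12 [0.4821 0.2763 0.2674] [ 0.0846  2.1347 -3.7006] [ 0.2789 -0.0012  0.    ]
24 0.006 0.12 [0.4866 0.2942 0.2612] [ 0.0868  2.7498 -5.5422] [ 0.4186 -0.0012  0.0001]
```

```bash
python3 -m pendant '[[[0.1,0.5,-0.8,0.07,0,0,1],[0.1,0.8,-1.7,0.14,0,0,1],[0.1,1.2,-2.7,0.21,0,0,1],[0.1,1.6,-3.7,0.28,0,0,1],[0.1,2,-4.6,0.35,0,0,1],[0.1,2.6,-5.5,0.419,0,0,1],[0.1,2.7,-5.5,0.419,0,0,1],[0.1,2.7,-5.5,0.419,0,0,1],[0.1,2.7,-5.5,0.419,0,0,1]]]'
python3 - <<'E'
from g import *
print(s["qpos"],s["tool_pos"],s["tool_rot"])
goal(24,.006,.12);goal(24,.006,.03);
for n in("top","side"):
    c=viewer.read_camera(n);save(c,n+"2.png");np.savez("pics/"+n+"2.npz",**c)
a=cv2.imread("pics/top2.png")[80:340,60:360];b=cv2.imread("pics/side2.png")[40:300,180:480]
cv2.imwrite("pics/m2.png",np.hstack([a,b]))
# board front-face plane fit, in wall frame
for n in("top","side"):
    c=dict(np.load("pics/"+n+"2.npz"));p=pts(c)
    hsv=cv2.cvtColor(c["image"],cv2.COLOR_RGB2HSV);br=(hsv[...,1]>90)&(hsv[...,0]<20)
    w=np.stack([(p-O)@U,(p-O)@N,p[...,2]],-1)
    m=br&(c["range_z"]>0)&(abs(w[...,0])<.15)&(w[...,1]>-.13)&(w[...,1]<.1)&(w[...,2]>.09)&(w[...,2]<.33)
    q=w[m];print(n,len(q),q.min(0),q.max(0))
    A=np.c_[q[:,0],q[:,2],np.ones(len(q))];k=np.linalg.lstsq(A,q[:,1],rcond=None)[0]
    for _ in range(5):
        g=abs(A@k-q[:,1])<.004;k=np.linalg.lstsq(A[g],q[g,1],rcond=None)[0]
    print(" inl",g.sum(),"yaw",np.degrees(k[0]),"slant",np.degrees(np.arctan(k[1])),"y at z=.12",k[1]*.12+k[2], "lowest",q[g].min(0), q[g].max(0))
E
```

```text
time: 7.6
tool_pos: [0.4863, 0.294, 0.2624]
tool_rot: [-1.154, 0.001, 2.896]
contact_force: [-0.4, 0.3, -2.7]
opening: 0.0157
[ 0.5658  0.6069  1.0675 -0.2893  1.7693  2.3681] [0.4863 0.294  0.2624] [-1.1535  0.0008  2.8963]
24 0.006 0.12 [0.4866 0.2942 0.2612] [-0.0166  0.0996 -0.0765] [ 0.0016 -0.0012 -0.0004]
24 0.006 0.03 [0.4866 0.2942 0.1712] [-0.0092  8.3273 -3.7241] [ 0.0016 -0.0012 -0.0004]
top 9997 [-0.1203 -0.0602  0.0957] [0.1195 0.0499 0.3298]
 inl 9247 yaw 0.02115056035508435 slant 23.978812498821135 y at z=.12 -0.06346541230707722 lowest [-0.12   -0.0602  0.1264] [0.1195 0.0207 0.3036]
side 5955 [-0.1205 -0.063   0.1266] [0.1192 0.0302 0.3045]
 inl 5650 yaw -0.11753544937478386 slant 23.864415695741705 y at z=.12 -0.06437046922937775 lowest [-0.1205 -0.0627  0.127 ] [0.1192 0.0195 0.304 ]
```

View pics/m2.png

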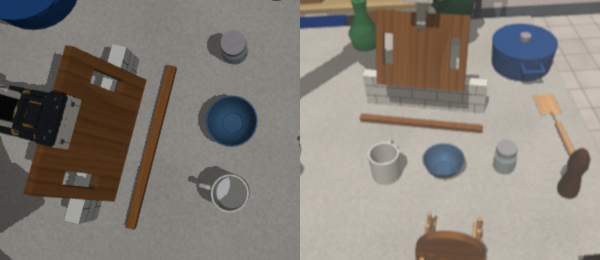

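The two crops show the slanted board parallel to the wall and centred on it, with the strip clear in front (top crop, strip (170,67)-(130,228)). The fitted slant is 24°, with about 5.5 mm to the strip. Lowering now.

```bash
python3 -m pendant '[[[0,0.9,-0.4,0,0,0,1],[0,2.3,-1.01,0,0,0,1],[0,3.7,-1.62,0,0,0,1],[0,5,-2.22,0,0,0,1],[0,6.4,-2.83,0,0,0,1],[0,7.8,-3.44,0,0,0,1],[0,8.7,-3.85,0,0,0,1],[0,9.4,-4.15,0,0,0,1],[0,9.9,-4.38,0,0,0,1],[0,10.2,-4.52,0,0,0,1],[0,10.4,-4.6,0,0,0,1],[0,10.4,-4.6,0,0,0,1],[0,10.4,-4.6,0,0,0,1]]]'
python3 - <<'E'
from g import *
print(s["tool_pos"],s["contact_force"]);goal(24,.006,.0);goal(24,.003,.0)
E
```

```text
time: 9.0
tool_pos: [0.4861, 0.2945, 0.1483]
tool_rot: [-1.152, 0.001, 2.897]
contact_force: [0.4, 0.4, -3.8]
opening: 0.0156
[0.4861 0.2945 0.1483] [ 0.3893  0.3556 -3.8092]
24 0.006 0.0 [0.4866 0.2942 0.1412] [-0.0527  0.6563 -0.2702] [ 0.0002 -0.     -0.0006]
24 0.003 0.0 [0.4859 0.2913 0.1412] [-0.0527  0.7783  0.0039] [ 0.0002 -0.     -0.0006]
```

```bash
python3 -m pendant '[[[0,0.15,0,0,0,0,1],[0,0.3,0,0,0,0,1],[0,0.4,0,0,0,0,1],[0,0.5,0,0,0,0,1],[0,0.6,0,0,0,0,1],[0,0.6,0,0,0,0,1],[0,0.6,0,0,0,0,1]]]'; python3 -m pendant '[[[0,0.05,-0.02,0,0,0,1],[0,0.1,-0.04,0,0,0,1],[0,0.14,-0.06,0,0,0,1],[0,0.14,-0.06,0,0,0,1]]]'
```

```text
time: 9.7
tool_pos: [0.4854, 0.2921, 0.1425]
tool_rot: [-1.152, -0.0, 2.897]
contact_force: [0.3, 0.0, -4.4]
opening: 0.0161
time: 10.1
tool_pos: [0.4855, 0.2922, 0.1417]
tool_rot: [-1.152, 0.001, 2.897]
contact_force: [-0.3, 1.5, 2.8]
opening: 0.0156
```

```bash
python3 -m pendant '[[[0,0,-0.06,0.004,0,0,1],[0,0,-0.12,0.008,0,0,1],[0,0,-0.18,0.012,0,0,1],[0,0,-0.23,0.015,0,0,1],[0,0,-0.23,0.015,0,0,1],[0,0,-0.23,0.015,0,0,1]]]'
python3 - <<'E'
from g import *
print(s["tool_pos"],s["contact_force"],s["contact_force"]@N,s["opening"])
for n in("top","side"):
    c=viewer.read_camera(n);p=pts(c);save(c,n+"3.png")
    hsv=cv2.cvtColor(c["image"],cv2.COLOR_RGB2HSV);br=(hsv[...,1]>90)&(hsv[...,0]<20)
    w=np.stack([(p-O)@U,(p-O)@N,p[...,2]],-1)
    m=br&(c["range_z"]>0)&(abs(w[...,0])<.15)&(w[...,1]>-.13)&(w[...,1]<.1)&(w[...,2]>.03)&(w[...,2]<.33)
    q=w[m];A=np.c_[q[:,0],q[:,2],np.ones(len(q))];k=np.linalg.lstsq(A,q[:,1],rcond=None)[0]
    for _ in range(5):
        g=abs(A@k-q[:,1])<.004;k=np.linalg.lstsq(A[g],q[g,1],rcond=None)[0]
    print(n,g.sum(),"yaw",np.degrees(k[0]),"slant",np.degrees(np.arctan(k[1])),"front face y at z=.007",k[1]*.007+k[2],q[g].min(0),q[g].max(0))
E
```

```text
time: 10.7
tool_pos: [0.4861, 0.2943, 0.1408]
tool_rot: [-1.137, 0.001, 2.898]
contact_force: [-0.9, 2.6, 7.3]
opening: 0.0158
[0.4861 0.2943 0.1408] [-0.9092  2.5602  7.2859] 2.2642151260159835 0.015763403674502435
top 5842 yaw 0.08991903163674073 slant 25.03358889534224 front face y at z=.007 -0.06248776562102787 [-0.12   -0.0544  0.03  ] [0.1192 0.0456 0.2425]
side 3879 yaw 0.024562422349540914 slant 24.887663252600287 front face y at z=.007 -0.06298418127772008 [-0.1198 -0.0557  0.03  ] [0.1187 0.0201 0.1821]
```

Contact is light (about +11 N vertical change), the slant is 25° and the foot is about 3 mm behind the strip. Releasing slowly.

```bash
python3 -m pendant '[[[0,0,0,0,0,0,1.6],[0,0,0,0,0,0,1.7],[0,0,0,0,0,0,1.9],[0,0,0,0,0,0,2.2],[0,0,0,0,0,0,2.6],[0,0,0,0,0,0,3.2],[0,0,0,0,0,0,3.8],[0,0,0,0,0,0,4],[0,0,0,0,0,0,4],[0,0,0,0,0,0,4]]]'
```

```text
time: 11.8
tool_pos: [0.4859, 0.2941, 0.14]
tool_rot: [-1.137, 0.0, 2.897]
contact_force: [-0.7, -0.3, 0.4]
opening: 0.0399
```

```bash
python3 -m pendant '[[[0,-1,0,0,0,0,4],[0,-2.5,0,0,0,0,4],[0,-4.5,0,0,0,0,4],[0,-7,0,0,0,0,4],[0,-10,0,0,0,0,4],[0,-13,0,0,0,0,4],[0,-15,0,0,0,0,4],[0,-15,0,0,0,0,4],[0,-15,0,0,0,0,4],[0,-15,0,0,0,0,4],[0,-15,0,0,0,0,4]]]'
python3 - <<'E'
from g import *
print(s["contact_force"])
im=[]
for n in("top","side"):
    c=viewer.read_camera(n);p=pts(c);save(c,n+"4.png")
    im.append(cv2.cvtColor(c["image"],cv2.COLOR_RGB2BGR)[60:360,:] if 0 else cv2.resize(cv2.cvtColor(c["image"],cv2.COLOR_RGB2BGR),(480,300)))
    hsv=cv2.cvtColor(c["image"],cv2.COLOR_RGB2HSV);br=(hsv[...,1]>90)&(hsv[...,0]<20)
    w=np.stack([(p-O)@U,(p-O)@N,p[...,2]],-1)
    m=br&(c["range_z"]>0)&(abs(w[...,0])<.15)&(w[...,1]>-.13)&(w[...,1]<.1)&(w[...,2]>.03)&(w[...,2]<.33)
    q=w[m];A=np.c_[q[:,0],q[:,2],np.ones(len(q))];k=np.linalg.lstsq(A,q[:,1],rcond=None)[0]
    for _ in range(5):
        g=abs(A@k-q[:,1])<.004;k=np.linalg.lstsq(A[g],q[g,1],rcond=None)[0]
    print(n,g.sum(),"yaw",np.degrees(k[0]),"slant",np.degrees(np.arctan(k[1])),"front face y at z=.007",k[1]*.007+k[2],q[g].min(0),q[g].max(0))
cv2.imwrite("pics/m4.png",np.vstack(im))
E
```

```text
time: 12.9
tool_pos: [0.5008, 0.3547, 0.275]
tool_rot: [-1.135, -0.002, 2.897]
contact_force: [-0.8, 0.5, 0.6]
opening: 0.0402
[-0.7844  0.5277  0.5705]
top 6976 yaw 0.09095128534907876 slant 25.835403640852444 front face y at z=.007 -0.06255285019975954 [-0.1205 -0.0534  0.03  ] [0.1189 0.0245 0.1819]
side 4003 yaw -0.01056514450171173 slant 25.646411505038163 front face y at z=.007 -0.0629246897967326 [-0.118  -0.0554  0.03  ] [0.1187 0.0221 0.1805]
```

View pics/m4.png

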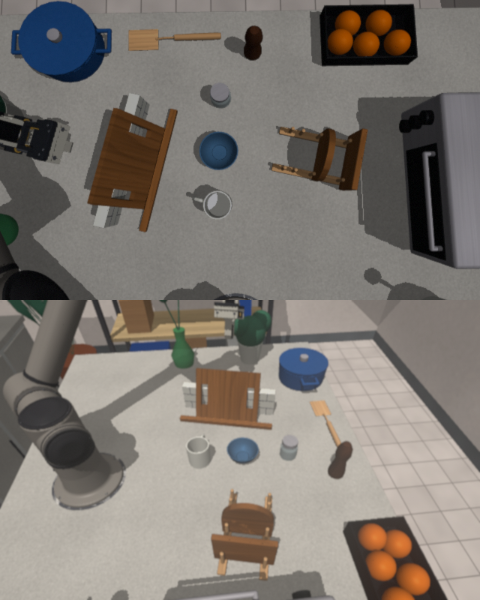

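The board leans on the wall, centred behind the strip (top picture, board (90,205)-(175,110)). The other two boards stand in the rack, and the gripper is clear at (45,140). I'll check for drift, then hand in.

```bash
python3 -m pendant '[[[0,-1,0,0,0,0,4],[0,-2,0,0,0,0,4],[0,-3,0,0,0,0,4],[0,-3,0,0,0,0,4],[0,-3,0,0,0,0,4],[0,-3,0,0,0,0,4],[0,-3,0,0,0,0,4],[0,-3,0,0,0,0,4]]]'
python3 - <<'E'
from g import *
c=viewer.read_camera("side")["image"].astype(int);a=cv2.cvtColor(cv2.imread("pics/side4.png"),cv2.COLOR_BGR2RGB).astype(int)
print("mean change at board, rack",abs(c-a)[100:175,250:360].mean(),abs(c-a)[240:390,270:390].mean())
robot.hand_in()
E
```

```text
time: 13.8
tool_pos: [0.5041, 0.3674, 0.303]
tool_rot: [-1.136, -0.0, 2.897]
contact_force: [0.1, 0.5, -0.1]
opening: 0.0399
mean change at board, rack 0.6316767676767677 0.5155740740740741
the job is handed in; nothing more can be done
```

I drew the big board straight up out of the rack and carried it over the bowl and mug. I tilted it to 24° and lowered it until its foot touched the counter. Then I leaned it onto the wall, released it slowly and backed the gripper off. The job was handed in at about 14 s.

**Last checks:**
- **Slant:** the board leans at 25.6–25.8°, measured in both the top and side views.
- **Position:** it is parallel to the wall to within 0.1° and centred on it to within about 1 mm.
- **Foot:** it measures about 3 mm behind the strip, so it may not quite touch it. The slant fits a foot somewhat nearer the strip than that, within the roughly 2 mm calibration error.
- **Stability:** the pictures of the board and the rack showed no visible change over the last second.
- **Other boards:** both still stand in the rack.
- **Forces:** wrist force read under 10 N at the end of every move, and about zero after release.

No check failed.

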